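# Turn the rubber plugs over for back-face inspection

## Robot

A 6-joint arm with a two-finger parallel gripper is mounted at the origin on the work surface. World frame = base frame: x ahead of the robot, y to its left, z up, the work surface at z = 0. Lengths are in m, angles in rad, forces in N, time in s.
With the tool pointing down it reaches from about 0.275 to 0.725 m from the base axis. Payload 5.6 kg.
Tool frame: the origin (TCP) lies on the centre line of the jaws, within the pads' length; the fingertips stand 25 mm ahead of it and the grasp point (between the pads) lies 6 mm ahead of it; z points along the fingers, y is the line along which they close (so a half turn about z gives the same grasp; the last joint's range is limited). The gripper opens to 85 mm and grips with 20 to 120 N. Pads are 22 mm wide; open, the fingers measure 114 mm over their backs; the gripper's body (76 mm by 85 mm) begins 54 mm behind the grasp point. The pads swing forward as they close: fully open they stand 13 mm farther back than shut.
Start: joints at [-0.864, 0.255, 0.108, 0, -1.424, -0.285], TCP at [0.225, -0.502, 0.256] pointing down, gripper open.
Joint ranges: [-2.95, 2.95], [-1.21, 1.97], [-1.09, 1.5], [-2.87, 1.71], [-2.94, -0.07], [-3.05, 3.05]. Speed limits (rad/s): [2.57, 2.57, 3.14, 3.14, 3.14, 3.14].

## Interface

Orientations are given as a unit quaternion [w, x, y, z].
In Python, from station import r, eyes, claw, kin gives the robot as it stands (r), with the cameras (eyes), the gripper (claw) and the kinematics (kin). Calls block until the motion is done:
- r.reach(position, orientation): joint-space move of the TCP to a pose.
- r.move_straight(position, attitude=None, rate=0.15, f_stop=None): straight line of the TCP; attitude=None keeps the orientation; rate is the mean speed in m/s. With f_stop (N) it stops when the force on the tool has changed by that much, and returns True; else False.
- r.move_joints(angles): joint-space move.
- claw.command_gripper(opening, effort=None): finger opening in m; effort is the grip in N (None keeps the last); returns when the fingers have stopped.
- r.pause(seconds).
- kin.ik(position, orientation): joint angles nearest the present ones, or None.
- eyes.get_image(name): name is "scene" or "side" or "wrist"; returns the picture (384x512x3 uint8, red, green, blue); there is no depth.
- eyes.camera_params(name): a dict with "fx", "fy", "cx", "cy" (pixels), "D" ([k1, k2, p1, p2, k3] as OpenCV has them; the pictures are not rectified), "cam_to_world" (4x4, takes a point from camera to world coordinates). Camera axes: x right, y down, z forward; pixel columns grow to the right and rows downward; lengths in m; the calibration is good to about 2 mm. A picture is of the moment at which its call begins: read the wrist's pose just before it. camera_params takes no time and is no camera call; for the wrist camera it gives the pose at the moment of the call.
A pose or a line that the arm cannot do raises r.MotionError and nothing moves.
- r.finish_job(): hands the job in; it is judged then, once.
Readings, each from a call of its own:
- r.read_clock(): time.
- r.read_qpos(): joint angles.
- r.read_joint_vel(): joint speeds.
- r.read_effort(): joint torques, N m.
- r.read_ee_pos(): TCP position.
- r.read_tool_rot(): TCP orientation.
- r.read_wrist_force(): force on the tool from outside, world axes, zero at the start.
- r.read_wrist_torque(): the same for the moment, N m.
- r.read_finger_gap(): finger opening in m.
- r.read_grasp_force(): force on a finger pad.
Only numpy, scipy, OpenCV 4.12 (cv2) and the standard library are available. Lean on these libraries where they do the work, as an engineer would, in place of code of your own. Each camera call takes 0.05 s, during which the arm holds its last target. There are 200 camera calls.

## Task

The rubber plugs in the blue drawer have had their boss side inspected and must now be turned over in the hinged turnover fixture: pull the drawer out to its stop, lay the fixture's leaf down flat in its open position, and put every plug, still boss up, into a leaf pocket of its own. With all of them loaded, swing the leaf right over onto the bed so that the plugs turn over, then swing it back flat open, leaving every plug lying level, boss down, in the bed. Finally put all the plugs back in the drawer, standing level on its floor boss down, and push it fully home; leave the jar, bottle and bin where they stand.

Things in the scene. Friction and masses are not known exactly. Their poses are not given: they have to be found in the camera images.
- plug1: black rubber plug, 65 g: flange 60 mm diameter, 10 mm thick, with a coaxial boss 40 mm diameter, 18 mm high on it (28 mm in all). Origin at the centre of the flat flange face; its z axis points out through the boss (up at first, down once turned over). Two to four plugs are present (None if absent); at first they lie boss up at random on the drawer's floor.
- plug2: black rubber plug, 65 g: flange 60 mm diameter, 10 mm thick, with a coaxial boss 40 mm diameter, 18 mm high on it (28 mm in all). Origin at the centre of the flat flange face; its z axis points out through the boss (up at first, down once turned over). Two to four plugs are present (None if absent); at first they lie boss up at random on the drawer's floor.
- plug3: black rubber plug, 65 g: flange 60 mm diameter, 10 mm thick, with a coaxial boss 40 mm diameter, 18 mm high on it (28 mm in all). Origin at the centre of the flat flange face; its z axis points out through the boss (up at first, down once turned over). Two to four plugs are present (None if absent); at first they lie boss up at random on the drawer's floor.
- plug4: black rubber plug, 65 g: flange 60 mm diameter, 10 mm thick, with a coaxial boss 40 mm diameter, 18 mm high on it (28 mm in all). Origin at the centre of the flat flange face; its z axis points out through the boss (up at first, down once turned over). Two to four plugs are present (None if absent); at first they lie boss up at random on the drawer's floor.
- cabinet: low grey steel drawer unit, 240 mm deep (x), 250 mm wide (y), 85 mm high, fixed. Origin at the centre of its underside; its drawer slides out along its own -x (towards the robot).
- drawer (a joint): how far the blue drawer is out, m: 0 fully home, 0.18 at its stop. Stiff slide (about 2 N), stays where it is left. Starts a little open.
- drawer_handle (a point): middle of the drawer's handle, a round horizontal steel bar 110 mm long along the cabinet's y, 35 mm in front of the drawer front, 58 mm above the table; moves with the drawer. Can be pinched from above across the cabinet's x.
- drawer_floor (a point): centre of the drawer's floor (30 mm above the table), inside 180 mm along the cabinet's x by 210 mm along y; side and back rims only 10 mm high, front panel up to 78 mm above the table. Axes like the cabinet's. Moves with the drawer.
- fixture: turnover fixture, fixed: aluminium base 324 mm (x) by 200 mm (y), 10 mm thick. Origin on the table under the middle of the hinge line; the hinge runs along its x. The leaf lies on its +y side when open, the fixed bed is on its -y side.
- leaf (a joint): angle of the swinging leaf, rad: 0 flat open on the +y side, pi/2 upright, pi closed over the bed. Turns about the fixture's +x. Stiff hinge: stays where left, needs 4 to 8 N at the bar. Starts part-way up. No cover: as the leaf passes upright a loaded plug topples over its hinge-side rim on to the bed, turned over, and the leaf then closes over it and squares it up (2 mm play).
- hinge (a point): middle of the hinge axis, 45 mm above the table, axes like the fixture's.
- leaf_floor (a point): centre of the leaf's pocket floor, 47 mm out from the hinge axis and 15 mm below it when open (30 mm above the table); axes turn with the leaf (z out of the pockets, x along the hinge). Four pockets in a row along x with centres at x = -105, -35, +35, +105 mm, each 66 mm wide in x and from y = -33 to +43 mm; partitions and hinge-side rim 9 mm high, rim at the bar side 4 mm high.
- leaf_bar (a point): middle of the leaf's handle, a round steel bar 12 mm diameter, 120 mm long, parallel to the hinge at 142 mm from its axis (45 mm above the table both when open and when closed), 48 mm from the leaf plate. Can be pinched from above across its length; it turns in the fingers as the leaf swings.
- bed_floor (a point): centre of the fixed bed's floor (30 mm above the table), 47 mm from the hinge on the -y side; axes like the fixture's. Four wells in a row along x, centres like the leaf's, each 56 mm wide in x and from y = -31 to +25 mm, in which the boss stands (partitions 13 mm high, rim 9 mm on the -y side, 4 mm on the hinge side); a turned plug has its origin 28 mm above this floor.
- jar: bystander: small brown glass jar, 56 mm diameter, 85 mm high; origin at the centre of its underside.
- bottle: bystander: white plastic bottle, 60 mm diameter, 150 mm high; origin at the centre of its underside.
- bin: bystander: small open blue bin 150 x 110 x 70 mm; origin at the centre of its underside.

How it is judged:
On the way, in this order (a step that is already met when the one before it is completed fails the run):
1. the drawer is pulled out to its stop (within 8 mm) (value of joint drawer above 0.172 m), for 0.2 s.
2. every plug sits boss up in a pocket of the leaf, which lies flat open (value of joint leaf below 0.1 rad and x of plug1 in the frame of leaf_floor between -0.14 and 0.14 m and y of plug1 in the frame of leaf_floor between -0.02 and 0.02 m and z of plug1 in the frame of leaf_floor between -0.004 and 0.005 m and angle between each of plug1, plug2, plug3, plug4's own z axis and vertical below 0.15 rad and x of plug2 in the frame of leaf_floor between -0.14 and 0.14 m and y of plug2 in the frame of leaf_floor between -0.02 and 0.02 m and z of plug2 in the frame of leaf_floor between -0.004 and 0.005 m and x of plug3 in the frame of leaf_floor between -0.14 and 0.14 m and y of plug3 in the frame of leaf_floor between -0.02 and 0.02 m and z of plug3 in the frame of leaf_floor between -0.004 and 0.005 m and x of plug4 in the frame of leaf_floor between -0.14 and 0.14 m and y of plug4 in the frame of leaf_floor between -0.02 and 0.02 m and z of plug4 in the frame of leaf_floor between -0.004 and 0.005 m), for 0.2 s.
3. the leaf is swung right over on to the bed, and every plug lies turned over in the bed under it (value of joint leaf above 3 rad and x of plug1 in the frame of bed_floor between -0.14 and 0.14 m and y of plug1 in the frame of bed_floor between -0.02 and 0.02 m and z of plug1 in the frame of bed_floor between 0.024 and 0.033 m and angle between each of plug1, plug2, plug3, plug4's own z axis and vertical above 2.95 rad and x of plug2 in the frame of bed_floor between -0.14 and 0.14 m and y of plug2 in the frame of bed_floor between -0.02 and 0.02 m and z of plug2 in the frame of bed_floor between 0.024 and 0.033 m and x of plug3 in the frame of bed_floor between -0.14 and 0.14 m and y of plug3 in the frame of bed_floor between -0.02 and 0.02 m and z of plug3 in the frame of bed_floor between 0.024 and 0.033 m and x of plug4 in the frame of bed_floor between -0.14 and 0.14 m and y of plug4 in the frame of bed_floor between -0.02 and 0.02 m and z of plug4 in the frame of bed_floor between 0.024 and 0.033 m), for 0.2 s.
4. the leaf is swung back flat open, and every plug lies turned over in the bed (value of joint leaf below 0.1 rad and x of plug1 in the frame of bed_floor between -0.14 and 0.14 m and y of plug1 in the frame of bed_floor between -0.02 and 0.02 m and z of plug1 in the frame of bed_floor between 0.024 and 0.033 m and angle between each of plug1, plug2, plug3, plug4's own z axis and vertical above 2.95 rad and x of plug2 in the frame of bed_floor between -0.14 and 0.14 m and y of plug2 in the frame of bed_floor between -0.02 and 0.02 m and z of plug2 in the frame of bed_floor between 0.024 and 0.033 m and x of plug3 in the frame of bed_floor between -0.14 and 0.14 m and y of plug3 in the frame of bed_floor between -0.02 and 0.02 m and z of plug3 in the frame of bed_floor between 0.024 and 0.033 m and x of plug4 in the frame of bed_floor between -0.14 and 0.14 m and y of plug4 in the frame of bed_floor between -0.02 and 0.02 m and z of plug4 in the frame of bed_floor between 0.024 and 0.033 m), for 0.2 s.
At the end, for the whole second after the job is handed in: every plug present stands at rest boss down on the drawer's floor, level within 11 degrees, its height within 5 mm and its middle within 75 mm (x) and 90 mm (y) of the middle of the drawer's floor; the leaf is back flat open (within 0.1 rad) and the drawer is home (within 8 mm) (x of plug1 in the frame of drawer_floor between -0.075 and 0.075 m and y of plug1 in the frame of drawer_floor between -0.09 and 0.09 m and z of plug1 in the frame of drawer_floor between 0.024 and 0.033 m and angle between each of plug1, plug2, plug3, plug4's own z axis and vertical above 2.95 rad and x of plug2 in the frame of drawer_floor between -0.075 and 0.075 m and y of plug2 in the frame of drawer_floor between -0.09 and 0.09 m and z of plug2 in the frame of drawer_floor between 0.024 and 0.033 m and x of plug3 in the frame of drawer_floor between -0.075 and 0.075 m and y of plug3 in the frame of drawer_floor between -0.09 and 0.09 m and z of plug3 in the frame of drawer_floor between 0.024 and 0.033 m and x of plug4 in the frame of drawer_floor between -0.075 and 0.075 m and y of plug4 in the frame of drawer_floor between -0.09 and 0.09 m and z of plug4 in the frame of drawer_floor between 0.024 and 0.033 m and linear speed of each of plug1, plug2, plug3, plug4 below 0.03 m/s and value of joint leaf below 0.1 rad and value of joint drawer below 0.008 m); the robot touches nothing.
It fails at once if the brown jar is moved by more than 40 mm (distance of jar from where it was at the start of the episode above 0.04 m).
It fails at once if the white bottle is moved by more than 40 mm (distance of bottle from where it was at the start of the episode above 0.04 m).
It fails at once if the blue bin is moved by more than 40 mm (distance of bin from where it was at the start of the episode above 0.04 m).
Of plug1, plug2, plug3, plug4 only 2 to 4 are there at a start; the rules pass over those that are not, and their reading is None.
At some moment in a run one of plug1, plug2, plug3, plug4 may be knocked a few centimetres aside while the robot is not near it.
It also fails if it takes over 210 s, if anything falls off the work surface, if the arm or the gripper's body presses on something with over 40 N, if the wrist force passes 120 N, or if a joint passes its speed limit or range.

## Working session

There is one attempt and no reset: what is moved stays moved. The work goes in short steps, each a Python script; the robot and the scene stay as the last script left them, time stands still between calls to the robot, and variables do not carry over. Pictures are saved under pics/ and viewed, at most 14 in all, crops included, and the job is handed in when it is done.

```bash
ls; mkdir -p pics
python3 - <<'E'
from station import r, eyes, claw, kin
import cv2,numpy as np
a=eyes.get_image("scene");b=eyes.get_image("side")
cv2.imwrite("pics/a.png",cv2.resize(a[:,:,::-1],(800,600),interpolation=cv2.INTER_CUBIC))
cv2.imwrite("pics/b.png",cv2.resize(b[:,:,::-1],(800,600),interpolation=cv2.INTER_CUBIC))
for n in("scene","side","wrist"):
  p=eyes.camera_params(n);print(n,{k:np.round(v,3).tolist() for k,v in p.items()})
print(r.read_clock(),r.read_tool_rot())
E
```

```text
pics
station.py
scene {'fx': 423.091, 'fy': 423.091, 'cx': 257.718, 'cy': 184.665, 'D': [-0.108, 0.0, 0.0, 0.0, 0.0], 'cam_to_world': [[0.703, 0.614, -0.359, 1.113], [0.712, -0.606, 0.355, -0.542], [0.0, -0.505, -0.863, 1.327], [0.0, 0.0, 0.0, 1.0]]}
side {'fx': 427.125, 'fy': 427.125, 'cx': 254.722, 'cy': 189.975, 'D': [0.024, 0.0, 0.0, 0.0, 0.0], 'cam_to_world': [[-0.801, -0.472, 0.369, 0.029], [-0.599, 0.614, -0.514, 0.744], [0.016, -0.633, -0.774, 1.2], [0.0, 0.0, 0.0, 1.0]]}
wrist {'fx': 293.561, 'fy': 293.561, 'cx': 252.63, 'cy': 197.516, 'D': [0.017, 0.0, 0.0, 0.0, 0.0], 'cam_to_world': [[-0.409, 0.87, 0.276, 0.155], [0.913, 0.389, 0.124, -0.534], [0.001, 0.303, -0.953, 0.373], [0.0, 0.0, 0.0, 1.0]]}
0.1 [-2.25303923e-04 -2.09323731e-01  9.77846009e-01  8.40601132e-04]
```

View pics/a.png

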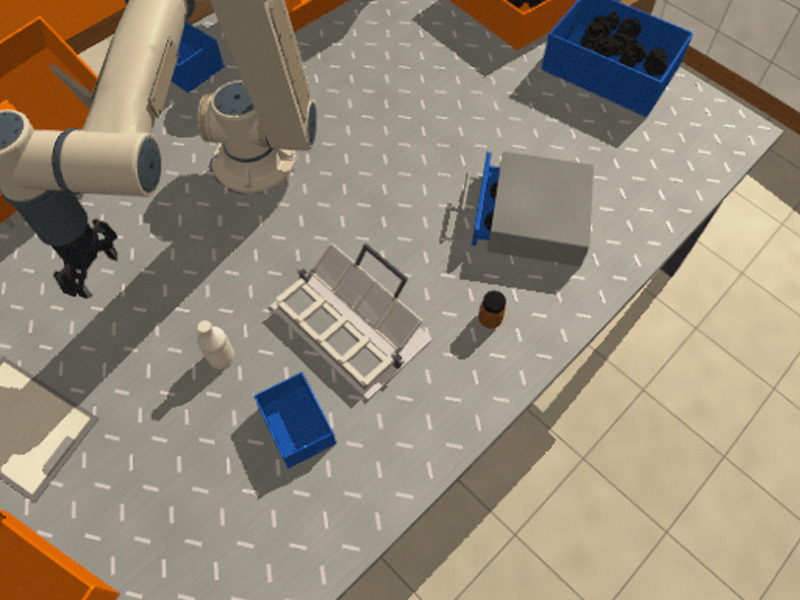

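View pics/b.png

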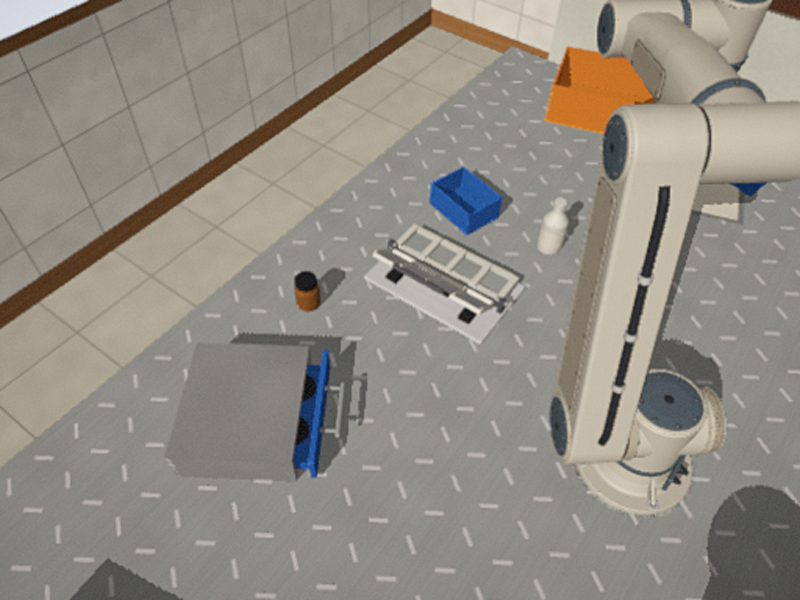

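The scene view shows the cabinet (top corners about (503,152), (593,165), (587,247) and (492,235)), with the drawer slightly open and its handle near (450,205). The fixture is around (345,320) with its leaf partly up, the jar at (491,310), bottle at (214,345) and bin at (295,420). The side view shows at least two plugs in the drawer gap, near (305,385) and (302,430).

```bash
cat > h.py <<'E'
from station import r, eyes, claw, kin
import cv2,numpy as np
from scipy.spatial.transform import Rotation as R
def ray(n,uv,p=None):
    p=p or eyes.camera_params(n)
    K=np.array([[p['fx'],0,p['cx']],[0,p['fy'],p['cy']],[0,0,1]])
    q=cv2.undistortPoints(np.array(uv,float).reshape(-1,1,2),K,np.array(p['D'])).reshape(-1,2)
    T=np.array(p['cam_to_world']);d=np.c_[q,np.ones(len(q))]@T[:3,:3].T
    return T[:3,3],d
def cast(n,uv,z,p=None):
    o,d=ray(n,uv,p);return o+d*((z-o[2])/d[:,2])[:,None]
def quat(yaw,tilt=0):
    # tool down, tool y (closing line) along world angle yaw
    y=np.array([np.cos(yaw),np.sin(yaw),0]);z=np.array([0,0,-1.]);x=np.cross(y,z)
    M=R.from_matrix(np.c_[x,y,z]); q=M.as_quat();return q[[3,0,1,2]]
def go(p,yaw):
    """reach, using whichever half turn gives the smaller joint motion"""
    q0=np.array(r.read_qpos());best=None
    for y in(yaw,yaw+np.pi):
        j=kin.ik(p,quat(y))
        if j is not None:
            d=np.abs(np.array(j)-q0).max()
            if best is None or d<best[0]:best=(d,j)
    if best is None: raise RuntimeError(f"no ik {p} {yaw}")
    r.move_joints(best[1])
def save(name,img,s=1.5):
    cv2.imwrite(f"pics/{name}.png",cv2.resize(img[:,:,::-1],None,fx=s,fy=s,interpolation=cv2.INTER_CUBIC))
E
python3 - <<'E'
from h import *
np.set_printoptions(precision=3,suppress=True)
s=.64
c=cast("scene",np.array([(503,152),(593,165),(587,247),(492,235)])*s,.085);print(c)
print(np.linalg.norm(c-np.roll(c,-1,0),axis=1))
c=cast("side",np.array([(198,343),(310,346),(294,471),(168,455)])*s,.085);print(c);print(np.linalg.norm(c-np.roll(c,-1,0),axis=1))
c=cast("scene",np.array([(430,337),(367,398)])*s,.01);print(c)
c=cast("side",np.array([(365,275),(478,340),(523,285)])*s,.01);print(c);print(np.linalg.norm(c-np.roll(c,-1,0),axis=1))
print(cast("scene",np.array([(214,360),(491,320),(295,450)])*s,0.0))
print(cast("side",np.array([(338,370),(338,430)])*s,0.058))
print(cast("scene",np.array([(463,180),(449,240)])*s,0.058))
E
```

```text
[[0.491 0.424 0.085]
 [0.675 0.554 0.085]
 [0.813 0.345 0.085]
 [0.639 0.214 0.085]]
[0.225 0.251 0.218 0.257]
[[0.809 0.347 0.085]
 [0.624 0.215 0.085]
 [0.468 0.435 0.085]
 [0.668 0.547 0.085]]
[0.227 0.27  0.23  0.245]
[[ 0.696 -0.045  0.01 ]
 [ 0.703 -0.242  0.01 ]]
[[ 0.697 -0.052  0.01 ]
 [ 0.383 -0.055  0.01 ]
 [ 0.385 -0.253  0.01 ]]
[0.314 0.198 0.372]
[[ 0.398 -0.421  0.   ]
 [ 0.76   0.088  0.   ]
 [ 0.679 -0.423  0.   ]]
[[0.555 0.213 0.058]
 [0.468 0.316 0.058]]
[[0.469 0.304 0.058]
 [0.568 0.148 0.058]]
```

Run:
```python
from h import *
np.set_printoptions(precision=3,suppress=True)
go([0.44,0.21,0.36],np.radians(36+90)); p=eyes.camera_params("wrist");print(np.array(p['cam_to_world']))
w=eyes.get_image("wrist");save("w1",w)
np.save("w1.npy",p['cam_to_world'])
go([0.53,-0.13,0.36],0.0);p=eyes.camera_params("wrist");print(np.array(p['cam_to_world']))
w=eyes.get_image("wrist");save("w2",w);np.save("w2.npy",p['cam_to_world'])
print(r.read_qpos(),r.read_clock())
```

```text
[[-0.586  0.772  0.246  0.378]
 [ 0.81   0.559  0.177  0.164]
 [-0.001  0.303 -0.953  0.478]
 [ 0.     0.     0.     1.   ]]
[[-1.     0.001  0.     0.531]
 [ 0.001  0.953  0.303 -0.208]
 [-0.     0.303 -0.953  0.478]
 [ 0.     0.     0.     1.   ]]
[ 0.047  0.242  0.351 -0.    -1.679 -0.047] 4.325
```

View pics/w1.png

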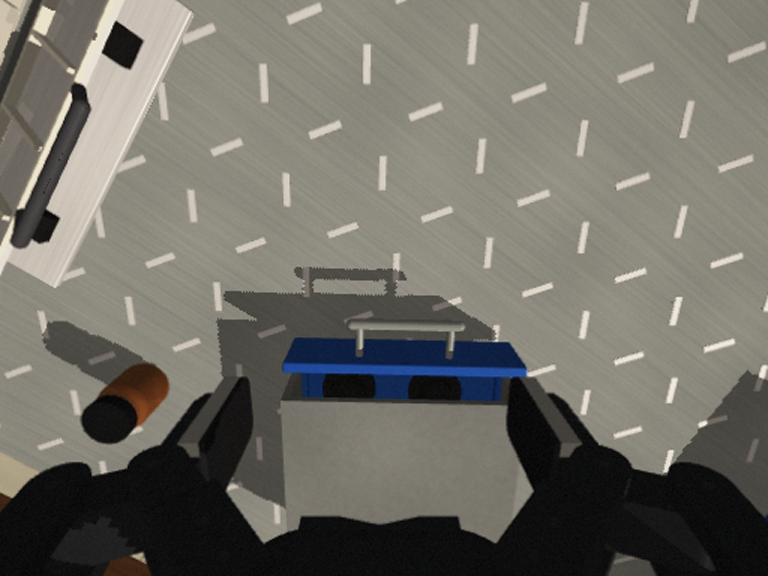

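View pics/w2.png

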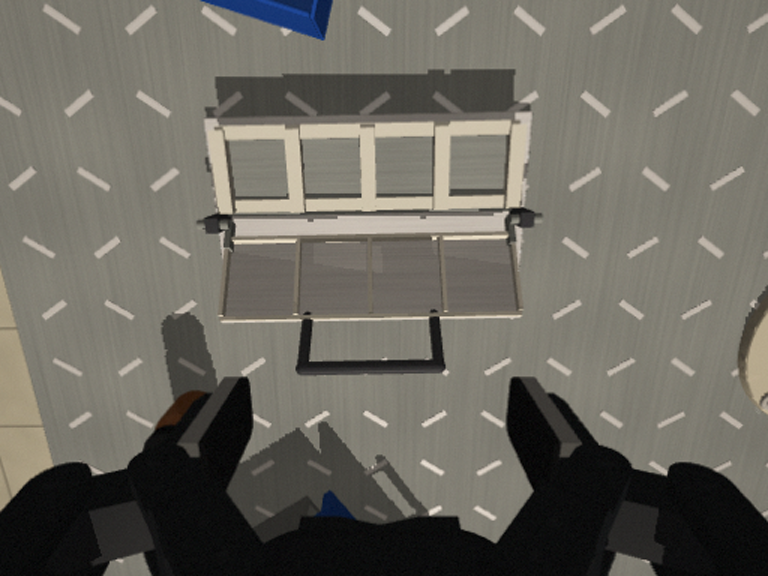

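w1 shows the handle bar from (349,325) to (464,327) and two plugs visible in the drawer. w2 shows the fixture hinge ends at (212,223) and (530,218), the leaf bar from (300,370) to (442,367), and the bed wells as four boxes with x edges about 228–508 px.

Run:
```python
from h import *
np.set_printoptions(precision=4,suppress=True)
def P(f):
    p=dict(eyes.camera_params("wrist"));p['cam_to_world']=np.load(f);return p
a=np.array
p=P("w1.npy");h=cast("wrist",a([(350,325.5),(463,327)])/1.5,.058,p);print("handle",h,np.linalg.norm(h[1]-h[0]),h.mean(0),np.degrees(np.arctan2(*(h[1]-h[0])[[1,0]])))
f=cast("wrist",a([(284,369),(525,374)])/1.5,.078,p);print("front",f,f.mean(0),np.linalg.norm(f[1]-f[0]))
print("cabtop front edge",cast("wrist",a([(283,402),(513,404)])/1.5,.085,p))
p=P("w2.npy")
h=cast("wrist",a([(215,223),(528,218)])/1.5,.045,p);print("hinge",h,h.mean(0))
# bed rim top z=.043 (partitions): outer corners & well centres
w=a([(259,168),(331,167),(405,166),(477,165)])/1.5
print("wells",cast("wrist",w,.043,p))
# bar: intersect rays with circle radius .142 around hinge (y0,.045)
y0=h.mean(0)[1]
o,d=ray("wrist",a([(300,370),(371,368),(442,367)])/1.5,p)
for k in d:
    A=k[1]**2+k[2]**2;B=2*((o[1]-y0)*k[1]+(o[2]-.045)*k[2]);C=(o[1]-y0)**2+(o[2]-.045)**2-.142**2
    for t in np.roots([A,B,C]):
        if np.isreal(t):
            q=o+t.real*k;print("bar",q,np.degrees(np.arctan2(q[2]-.045,q[1]-y0)))
```

```text
handle [[0.5289 0.2357 0.058 ]
 [0.4624 0.3302 0.058 ]] 0.1154622635595349 [0.4957 0.283  0.058 ] 125.11128377405545
front [[0.599  0.2053 0.078 ]
 [0.4613 0.4047 0.078 ]] [0.5301 0.305  0.078 ] 0.24233015243720382
cabtop front edge [[0.627  0.2235 0.085 ]
 [0.4923 0.4131 0.085 ]]
hinge [[ 0.6909 -0.1455  0.045 ]
 [ 0.3856 -0.1501  0.045 ]] [ 0.5382 -0.1478  0.045 ]
wells [[ 0.6441 -0.197   0.043 ]
 [ 0.576  -0.198   0.043 ]
 [ 0.506  -0.1988  0.043 ]
 [ 0.4381 -0.1996  0.043 ]]
bar [ 0.4704 -0.0151  0.0955] 20.839880757145767
bar [ 0.4745 -0.0282  0.1216] 32.63475679587312
```

Run:
```python
from h import *
np.set_printoptions(precision=4,suppress=True)
th=np.radians(35.2);u=np.array([np.cos(th),np.sin(th),0])
h=np.array([.4957,.283,0])
go(h+[0,0,.20],th)
claw.command_gripper(.032)
print(r.move_straight(h+[0,0,.064],rate=.1,f_stop=8),r.read_ee_pos())
claw.command_gripper(0.0,30);print("gap",r.read_finger_gap())
s=np.array(r.read_ee_pos())
print(r.move_straight(s-u*.185,rate=.06,f_stop=18))
e=np.array(r.read_ee_pos());print(e,(s-e)@u,r.read_wrist_force())
r.pause(.3)
claw.command_gripper(.032)
e=np.array(r.read_ee_pos());print(e)
r.move_straight(e+[0,0,.12]);claw.command_gripper(.085)
g=e+u*.14;g[2]=.36
go(g,th+np.pi/2)
p=eyes.camera_params("wrist");np.save("w3.npy",p['cam_to_world']);save("w3",eyes.get_image("wrist"))
o=np.array([.54,-.15]) # bar from scene
save("s3",eyes.get_image("scene")[120:270,140:420],2.8)
print(r.read_clock())
```

```text
False [0.4961 0.2833 0.0647]
gap 0.009825823974940445
True
[0.3682 0.195  0.0645] 0.15499108279764948 [ 2.3342  1.4722 -3.2391]
[0.3695 0.1965 0.0655]
14.225
```

View pics/w3.png

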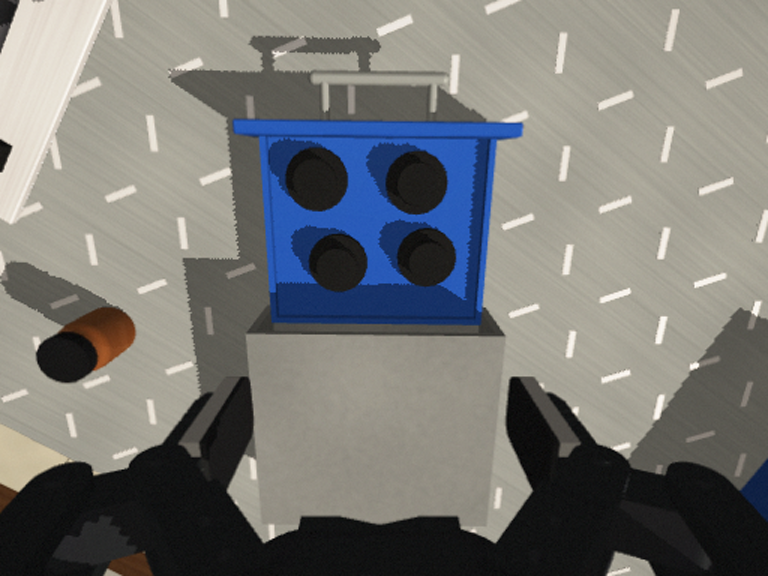

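View pics/s3.png

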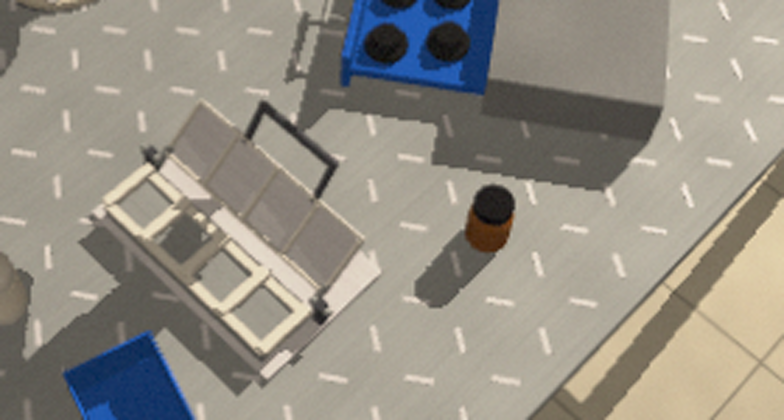

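The wrist view shows four plugs in the open drawer at about (315,178), (415,182), (337,263) and (427,256). The scene crop shows the leaf part-way up, its bar running from (264,106) to (334,160), and the drawer out. Next I triangulate the bar and the plugs.

```bash
cat >> h.py <<'E'
def P(f):
    p=dict(eyes.camera_params("wrist"));p['cam_to_world']=np.load(f);return p
def tri(o1,d1,o2,d2):
    A=np.c_[d1,-d2];t=np.linalg.lstsq(A,o2-o1,rcond=None)[0]
    a,b=o1+t[0]*d1,o2+t[1]*d2;return (a+b)/2,np.linalg.norm(a-b)
def blackblobs(img,p,z,lo=400,hi=4000,thr=60,ymax=250):
    """centres of round dark blobs, cast to plane z, with their equivalent diameter"""
    m=((img.max(2)<thr)*255).astype(np.uint8);m[ymax:]=0
    n,l,st,c=cv2.connectedComponentsWithStats(m)
    out=[]
    for i in range(1,n):
        if lo<st[i,4]<hi and .75<st[i,2]/st[i,3]<1.33:
            mi=(l==i).astype(np.uint8);cn=max(cv2.findContours(mi,0,2)[0],key=len)
            (x,y),rad=cv2.minEnclosingCircle(cn)
            q=cast("wrist",[(x,y),(x+rad,y)],z,p)
            out.append((q[0],2*np.linalg.norm(q[1]-q[0]),(x,y)))
    return out
E
python3 - <<'E'
from h import *
np.set_printoptions(precision=4,suppress=True)
a=np.array
S=a([(264,106),(334,160)])/2.8+[140,120]; W=a([(443,367),(300,370)])/1.5
o1,d1=ray("scene",S);o2,d2=ray("wrist",W,P("w2.npy"))
for i in(0,1):
    q,e=tri(o1,d1[i],o2,d2[i]);print("bar end",q,e,"ang",np.degrees(np.arctan2(q[2]-.045,q[1]+.148)),np.hypot(q[2]-.045,q[1]+.148))
img=cv2.imread("pics/w3.png");img=cv2.resize(img,(512,384),interpolation=cv2.INTER_AREA)
for q,dm,c in blackblobs(img,P("w3.npy"),.037):print(q,dm,c)
E
```

```text
bar end [ 0.4716 -0.0221  0.1077] 0.001535143101340251 ang 26.484956587853052 0.1406725572529359
bar end [ 0.5994 -0.0286  0.1318] 0.0035539388509145237 ang 36.03207703916079 0.14758863765542157
[0.4732 0.1928 0.037 ] 0.06220374644086557 (210.0, 119.0)
[0.4196 0.2739 0.037 ] 0.06105088781700694 (277.0, 121.1624984741211)
[0.4729 0.3264 0.037 ] 0.05924531478626488 (283.7256774902344, 170.97250366210938)
[0.5304 0.256  0.037 ] 0.0602611046432159 (224.5406951904297, 175.08139038085938)
```

```bash
cat >> h.py <<'E'
HY,HX=-.148,.538
def barpos(a,x=HX):
    return np.array([x,HY+.142*np.cos(a),.045+.142*np.sin(a)+.006])
def swing(a0,a1,rate=.12,step=15,f_stop=None):
    n=max(1,int(np.ceil(abs(a1-a0)/np.radians(step))))
    for a in np.linspace(a0,a1,n+1)[1:]:
        if r.move_straight(barpos(a,r.read_ee_pos()[0]),rate=rate,f_stop=f_stop): return a
    return a1
E
python3 - <<'E'
from h import *
np.set_printoptions(precision=4,suppress=True)
claw.command_gripper(.036)
go([.536,-.025,.22],np.pi/2)
print(r.move_straight([.536,-.025,.122],rate=.1,f_stop=8),r.read_ee_pos(),r.read_wrist_force())
claw.command_gripper(0,30);print("gap",r.read_finger_gap())
a=np.radians(31)
swing(a,0.0,rate=.08)
print(r.read_ee_pos(),r.read_wrist_force())
e=np.array(r.read_ee_pos());print(r.move_straight(e-[0,0,.006],rate=.03,f_stop=10),r.read_ee_pos(),r.read_wrist_force())
claw.command_gripper(.036);e=np.array(r.read_ee_pos());r.move_straight(e+[0,0,.12])
# tip gauge on the table, in a clear place
claw.command_gripper(.044)
go([.42,.04,.10],np.pi/2)
print(r.move_straight([.42,.04,.015],rate=.04,f_stop=4),"tip touch",r.read_ee_pos())
r.move_straight([.42,.04,.10]);claw.command_gripper(.085)
go([.538,-.12,.36],0.0)
np.save("w4.npy",eyes.camera_params("wrist")['cam_to_world']);save("w4",eyes.get_image("wrist"))
print(r.read_clock())
E
```

```text
False [ 0.5365 -0.0249  0.1227] [-0.5475  0.0997 -0.2995]
gap 0.011174441125719132
[ 0.5359 -0.005   0.0507] [-0.509   5.4965 -2.807 ]
False [ 0.536  -0.0048  0.045 ] [-1.2091  4.2944  0.9084]
True tip touch [0.42  0.04  0.023]
26.05
```

View pics/w4.png

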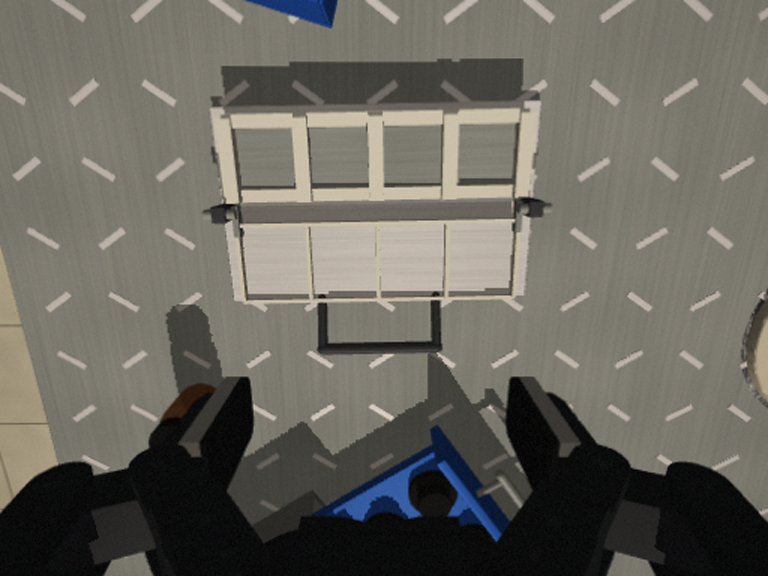

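Run:
```python
from h import *
np.set_printoptions(precision=4,suppress=True)
a=np.array;p=P("w4.npy")
img=cv2.imread("pics/w4.png");img=cv2.resize(img,(512,384),interpolation=cv2.INTER_AREA).astype(float)
# partitions are cream: low blue relative to red
d=img[:,:,2]-img[:,:,0]
for row0,row1 in((155,165),(170,180),(185,193)):
    s=d[row0:row1].mean(0);print(row0,[ (round(float((np.arange(c-4,c+5)*np.clip(s[c-4:c+5]-s[c-8:c+9].min(),0,None)).sum()/np.clip(s[c-4:c+5]-s[c-8:c+9].min(),0,None).sum()),2)) for c in (207,252,297)])
    uv=[(x,(row0+row1)/2) for x in (207,252,297)]
print("parts",cast("wrist",a([(310.5,260),(378,260),(445.5,260)])/1.5,.039,p))
print("bar",cast("wrist",a([(320,349),(441,348)])/1.5,.045,p))
print("hinge",cast("wrist",a([(222,213),(535,208)])/1.5,.045,p))
print("hinge rim, bar rim top",cast("wrist",a([(243,223),(515,220),]) /1.5,.039,p),cast("wrist",a([(241,299),(519,296)])/1.5,.034,p))
print("wells",cast("wrist",a([(265,157),(339,156),(414,155),(488,153)])/1.5,.043,p))
```

```text
155 [204.81, 251.45, 297.82]
170 [205.53, 251.63, 297.69]
185 [206.33, 251.78, 297.3]
parts [[ 0.6078 -0.0974  0.039 ]
 [ 0.5392 -0.0973  0.039 ]
 [ 0.4705 -0.0972  0.039 ]]
bar [[ 0.6014 -0.0014  0.045 ]
 [ 0.472  -0.0024  0.045 ]]
hinge [[ 0.6902 -0.1454  0.045 ]
 [ 0.3874 -0.1498  0.045 ]]
hinge rim, bar rim top [[ 0.6727 -0.1349  0.039 ]
 [ 0.4038 -0.1375  0.039 ]] [[ 0.6839 -0.0542  0.034 ]
 [ 0.3906 -0.0571  0.034 ]]
wells [[ 0.6449 -0.197   0.043 ]
 [ 0.5756 -0.198   0.043 ]
 [ 0.5053 -0.1988  0.043 ]
 [ 0.4361 -0.2004  0.043 ]]
```

```bash
cat > load.py <<'E'
from h import *
import sys
FY=.0125
def leafpt(dx,dy):
    return np.array([.539+dx-FY*(.047+dy),-.1476+.047+dy+FY*dx])
def pick(xy,yaw,z,open_,lo,hi):
    xy=np.asarray(xy)[:2]
    claw.command_gripper(open_)
    go([*xy,.16],yaw)
    st=r.move_straight([*xy,z],rate=.12,f_stop=8);zz=r.read_ee_pos()[2]
    claw.command_gripper(lo-.015,30);g=r.read_finger_gap()
    print("pick",st,round(zz,4),"gap",round(g,4),flush=True)
    if not lo<g<hi: claw.command_gripper(open_);r.move_straight([*xy,.16]);sys.exit("missed")
    r.move_straight([*xy,.16],rate=.2)
def place(xy,yaw,z,open_):
    xy=np.asarray(xy)[:2]
    go([*xy,.14],yaw)
    st=r.move_straight([*xy,z+.012],rate=.15)
    st=r.move_straight([*xy,z],rate=.05,f_stop=5);zz=r.read_ee_pos()[2]
    print("place",st,round(zz,4),flush=True)
    if zz>z+.005: sys.exit("hit something")
    claw.command_gripper(open_)
    r.move_straight([*xy,.14],rate=.2)
E
python3 - <<'E'
from load import *
th=np.radians(35.2+90)
pl=[(.4196,.2739),(.4732,.1928),(.4729,.3264),(.5304,.256)]
for q,dx in zip(pl,(-.105,-.035,.035,.105)):
    pick(q,th,.0675,.060,.035,.044)
    place(leafpt(dx,.003),FY,.0675,.056)
go([.538,-.12,.36],0.0);claw.command_gripper(.085)
np.save("w5.npy",eyes.camera_params("wrist")['cam_to_world']);save("w5",eyes.get_image("wrist"))
print(r.read_clock())
E
```

```text
pick False 0.0682 gap 0.0387
place True 0.0685
pick False 0.0682 gap 0.0386
place True 0.0686
pick False 0.0683 gap 0.0387
place True 0.0687
pick False 0.0683 gap 0.0385
place True 0.0687
54.4333
```

View pics/w5.png

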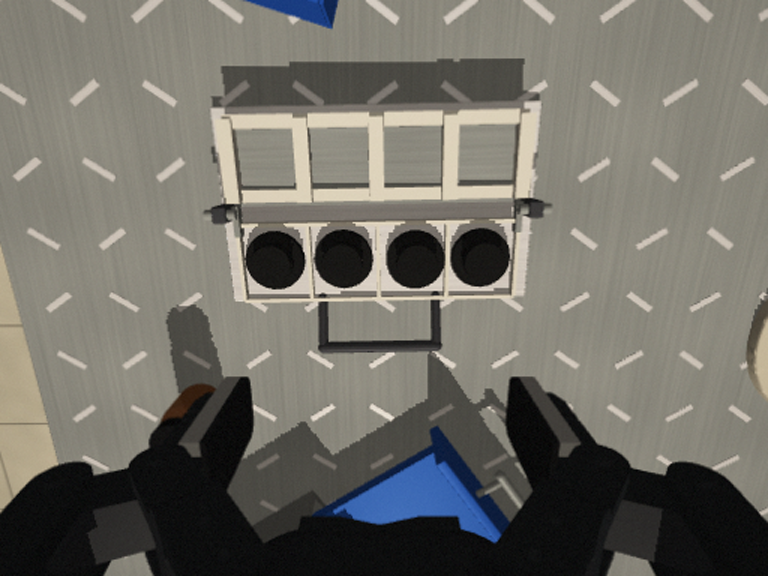

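The wrist view shows all four plugs seated boss up in the leaf pockets, centres about (275,260), (343,259), (415,258) and (480,257), with the leaf flat. Next I swing it over.

```bash
sed -i 's/^HY,HX=-.148/HY,HX=-.1473/' h.py
python3 - <<'E'
from h import *
np.set_printoptions(precision=4,suppress=True)
claw.command_gripper(.036)
b=barpos(0,.537)
go([b[0],b[1],.15],np.pi/2)
print(r.move_straight(b,rate=.12,f_stop=8),r.read_ee_pos())
claw.command_gripper(0,35);print("gap",r.read_finger_gap())
for k in(1.2,1.9,2.6,3.0):
    swing({1.2:0,1.9:1.2,2.6:1.9,3.0:2.6}[k],k,rate=.09,step=10);print(k,r.read_ee_pos(),r.read_wrist_force(),r.read_finger_gap())
swing(3.0,np.pi,rate=.06)
print(r.read_ee_pos(),r.read_wrist_force(),r.read_finger_gap())
e=np.array(r.read_ee_pos());print(r.move_straight(e-[0,0,.006],rate=.03,f_stop=12),r.read_ee_pos(),r.read_wrist_force())
r.pause(.4)
save("s6",eyes.get_image("scene")[120:270,140:420],2.8)
print(r.read_clock())
E
```

```text
False [ 0.5377 -0.0053  0.0518]
gap 0.01033594559859898
1.2 [ 0.5403 -0.0944  0.1881] [-9.3649 13.0811 26.2129] 0.010450256323030122
1.9 [ 0.542  -0.1945  0.1859] [ 0.8134 -2.8286  4.0357] 0.01050829623437986
2.6 [ 0.5431 -0.2691  0.1236] [ 5.0317  0.1661 -2.314 ] 0.010681529937608977
3.0 [ 0.5433 -0.2875  0.0698] [ 4.3277  2.1025 -3.0179] 0.010719170274756277
[ 0.5433 -0.2886  0.0531] [-2.2129 10.5178 14.6804] 0.01078625843011957
True [ 0.5437 -0.2885  0.0525] [-1.7277  2.2269  6.5773]
66.3167
```

View pics/s6.png

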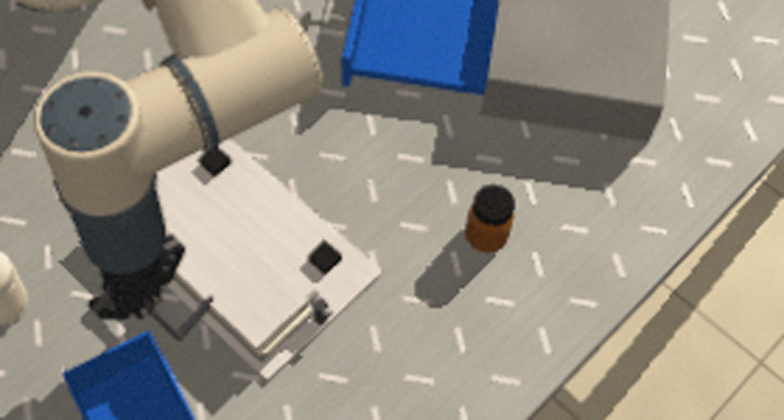

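The scene crop shows the leaf flat over the bed, gripper on the bar at about (150,280), with nothing else moved. Next I swing it back.

Run:
```python
from h import *
np.set_printoptions(precision=4,suppress=True)
swing(np.pi,0.0,rate=.10,step=10)
print(r.read_ee_pos(),r.read_wrist_force(),r.read_finger_gap())
e=np.array(r.read_ee_pos());print(r.move_straight(e-[0,0,.005],rate=.03,f_stop=10),r.read_ee_pos(),r.read_wrist_force())
r.pause(.2);claw.command_gripper(.036);e=np.array(r.read_ee_pos());r.move_straight(e+[0,0,.14])
claw.command_gripper(.085)
go([.538,-.15,.36],0.0)
np.save("w7.npy",eyes.camera_params("wrist")['cam_to_world']);w=eyes.get_image("wrist");save("w7",w)
for q,dm,c in blackblobs(w,P("w7.npy"),.058):print(q,dm,c)
print(r.read_clock())
```

```text
[ 0.5386 -0.0047  0.0506] [ 1.8172  7.2973 -2.4815] 0.0102078212028405
True [ 0.5387 -0.0045  0.0469] [-0.6193  0.9356  4.3631]
[ 0.5047 -0.1931  0.058 ] 0.06088721482238286 (276.6796875, 130.18038940429688)
[ 0.4389 -0.1951  0.058 ] 0.062249258847024314 (324.0656433105469, 128.72222900390625)
[ 0.6457 -0.1908  0.058 ] 0.06231247596684423 (175.63436889648438, 131.75625610351562)
[ 0.5767 -0.1918  0.058 ] 0.06081609311417258 (225.13619995117188, 131.0957794189453)
77.1667
```

View pics/w7.png

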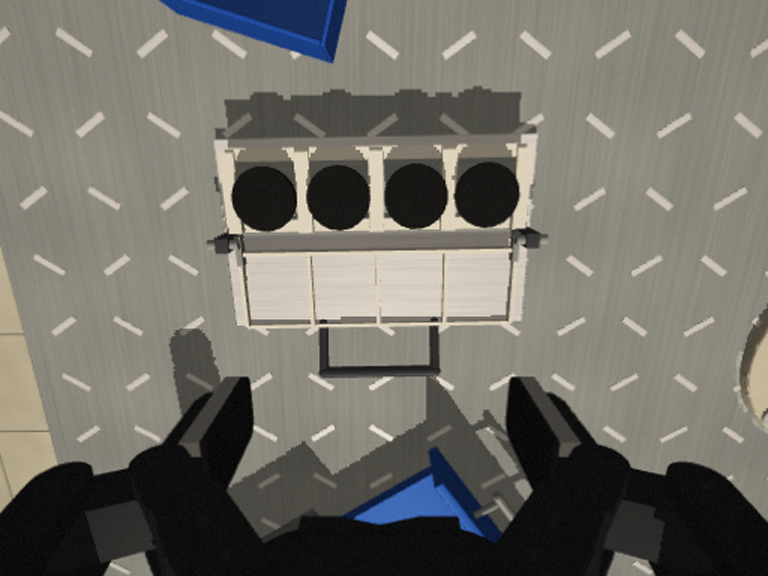

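The wrist view shows all four plugs flat side up and level in the bed, centres about (264,198), (338,197), (415,195) and (486,193), with the leaf open and flat. Next I pick each by the flange and put it in the drawer.

Run:
```python
from load import *
np.set_printoptions(precision=4,suppress=True)
p=P("w3.npy");b=cast("wrist",np.array([(275,318),(481,321)])/1.5,.04,p);f=cast("wrist",np.array([(262,137),(495,139)])/1.5,.078,p)
t=np.radians(35.2);u=np.array([np.cos(t),np.sin(t)]);v=np.array([-u[1],u[0]])
h=np.array([.3695,.1965]);print("back rim u,v from handle",(b[:,:2]-h)@u,(b[:,:2]-h)@v,"front",(f[:,:2]-h)@u,(f[:,:2]-h)@v)
C=h+.135*u;print("centre",C)
B=[(.4389,-.1951),(.5047,-.1931),(.5767,-.1918),(.6457,-.1908)]
T=[(.042,.05),(.042,-.05),(-.042,-.05),(-.042,.05)]
for q,(lx,ly) in zip(B,T):
    pick(q,np.pi/2,.069,.072,.054,.064)
    place(C+lx*u+ly*v,t+np.pi/2,.0695,.072)
g=C+.02*u
claw.command_gripper(.085);go([*g,.36],t+np.pi/2)
np.save("w8.npy",eyes.camera_params("wrist")['cam_to_world']);w=eyes.get_image("wrist");save("w8",w)
for q,dm,c in blackblobs(w,P("w8.npy"),.058):print(q,dm,c,(q[:2]-C)@u,(q[:2]-C)@v)
print(r.read_clock())
```

```text
back rim u,v from handle [0.2251 0.2284] [-0.1109  0.1072] front [0.0467 0.0483] [-0.1005  0.0979]
centre [0.4798 0.2743]
pick False 0.0697 gap 0.0588
place True 0.0704
pick False 0.0698 gap 0.0586
place True 0.0704
pick False 0.0699 gap 0.0583
place True 0.0705
pick False 0.0701 gap 0.0582
place True 0.0707
[0.4751 0.2081 0.058 ] 0.06170453480144389 (215.52793884277344, 116.79888153076172) -0.04205436654706176 -0.051360123580128855
[0.4177 0.2902 0.058 ] 0.060914926219515796 (288.4886779785156, 117.06792449951172) -0.041633961704958006 0.04879677023161889
[0.4847 0.3371 0.058 ] 0.05908469545504725 (286.20587158203125, 175.26470947265625) 0.04013876293998658 0.04846793197763969
[0.5432 0.2562 0.058 ] 0.06008635044482089 (217.8262481689453, 176.10284423828125) 0.04133301656505768 -0.051285823294824145
[0.7696 0.081  0.058 ] 0.06135497830166749 (41.0, 229.5) 0.1253514667279085 -0.32500582020358837
106.675
```

View pics/w8.png

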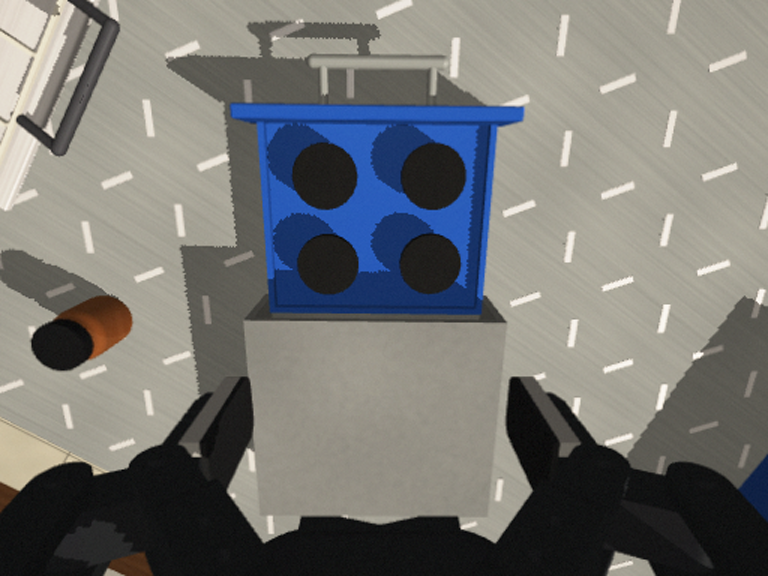

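The wrist view shows all four plugs boss down on the drawer floor at about (325,176), (433,176), (328,264) and (430,264), each within 52 mm of the centre on each axis. Next I push the drawer home.

Run:
```python
from load import *
np.set_printoptions(precision=4,suppress=True)
t=np.radians(35.2);u=np.array([np.cos(t),np.sin(t),0])
h=np.array([.3695,.1965,0])
claw.command_gripper(.032);go(h+[0,0,.18],t)
print(r.move_straight(h+[0,0,.064],rate=.12,f_stop=8))
claw.command_gripper(0,30);print("gap",r.read_finger_gap())
s=np.array(r.read_ee_pos())
print(r.move_straight(s+u*.195,rate=.06,f_stop=18));e=np.array(r.read_ee_pos());print(e,(e-s)@u)
r.pause(.2);claw.command_gripper(.032);e=np.array(r.read_ee_pos());r.move_straight(e+[0,0,.14])
go([.40,.10,.36],t+np.pi/2)
w=eyes.get_image("wrist");save("w9",w);save("s9",eyes.get_image("scene"))
print(r.read_clock(),(e-s)@u)
```

```text
False
gap 0.010166153590226495
True
[0.5161 0.2978 0.0646] 0.17773612737165842
115.6417 0.1769031949564829
```

View pics/w9.png

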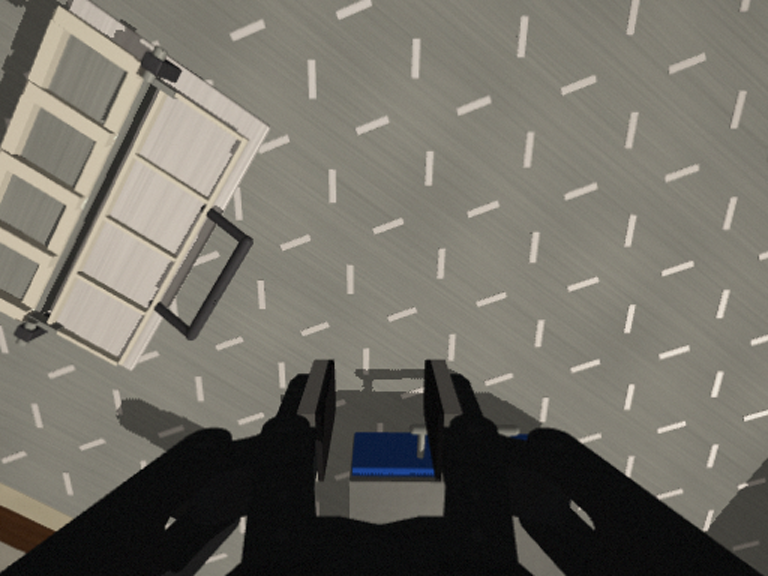

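View pics/s9.png

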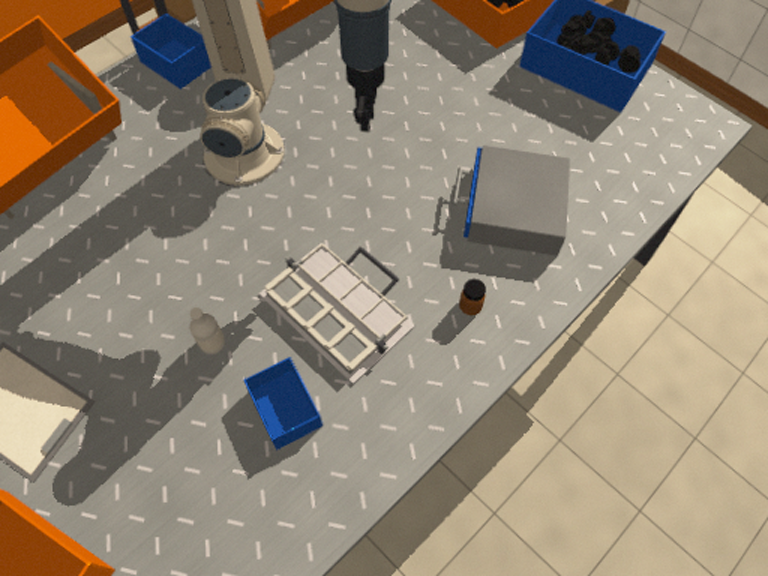

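The wrist and scene views show the drawer closed against the cabinet, the leaf flat, the jar, bottle and bin in place, and the arm clear. The push ended on the hard stop after 177 mm of travel.

```bash
python3 -c "
from station import r, eyes, claw, kin
print(r.finish_job())"
```

```text
the job is handed in; nothing more can be done
None
```

I turned over all four plugs, put them back in the drawer boss down, pushed it home onto its stop, left the leaf flat open, and handed the job in at about 116 s; the hand-in returned no verdict.

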